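# Find the flat vise base with a straightedge

## Task

One of the two steel vise bases on the board is bowed in the middle, the other is flat. Find the flat one with the straightedge: lay it lengthwise across a base's three lands, let go, and press down gently with the closed fingers for half a second on its left end, then on its right end (as the robot sees it, pressing with about 5 N and never over 20 N); if it rocks, do the same on the other base. Leave the straightedge lying where it does not rock, after its left and then its right end have been pressed there, and leave everything else alone.

Things in the scene. Friction and masses are not known exactly. Their poses are not given: they have to be found in the camera images.
- grip (a point): centre of the straightedge's wooden grip block, which is 60 mm long (y), 20 mm wide (x) and 28 mm tall and stands on the middle of the bar. This point is 24 mm above the bar's underside and 14 mm below the top of the block.
- straightedge: the straightedge, loose, about 0.5 kg: a steel bar 220 mm long (y), 24 mm wide (x), 10 mm thick with a grip block on top; its two ends are alike. Origin at the centre of the bar's underside. It starts lying flat on the bench in front of the board.
- end_1 (a point): top face of the bar at its own +y end, 90 mm from the middle, where that end is to be pressed
- end_2 (a point): top face of the bar at its own -y end, 90 mm from the middle, where that end is to be pressed
- bay_left (a point): over the left-hand vise base, on the line where the straightedge is to lie, half-way along it, 26 mm above the bench: the nominal height of its two end lands (truly up to 2.5 mm above or below, differently for each base). y runs along the base to the robot's left, x away from the robot, z up. The base (dark body, bare steel lands) is 120 (x) by 206 mm (y), its middle 15 mm behind this point.
- bay_right (a point): the same point of the right-hand base. Each base's face has three raised lands across its full width: a middle one over |y| < 25 mm, and end lands over |y| = 76 to 101 mm, with pockets 4 mm deep between them. A collar 24 mm across rises 10 mm above the end lands at x = +57, y = +48 mm of the bay point.
- board: plywood board 150 x 480 x 10 mm carrying both fixed bases; origin under its middle, y along it. One base is flat: its middle land is 1 mm below the end lands, so a straightedge bears on both ends and stays put. The other is bowed: its middle land is 4 mm proud, so a straightedge rests level on it alone and an end pressed with some 2 N dips about 3 mm. Which is which changes.
- jar: closed jar, 44 mm across, 60 mm tall; a bystander, origin under it
- spool: wooden thread spool standing up, 32 mm across, 33 mm tall; a bystander, origin under it
- thumbscrew: brass thumbscrew standing head-down between the two bases on the board, 22 mm across, 20 mm tall; a bystander, origin under it
- screwdriver: screwdriver lying behind the board, 150 mm long; a bystander, origin under it
- cup: small metal cup, 60 mm across, 50 mm tall; a bystander, origin under it
- tagbox: cardboard box 70 x 50 x 35 mm; a bystander, origin under it
Things that resemble listed ones, but are neither listed nor needed, are in the scene too. Of the things that look like the straightedge, take the one that is farthest from the robot's base at the start.

How it is judged:
By the outcome, as a careful person would: the job done as asked, in the order asked, and still so for the second after the job is handed in, with the robot touching nothing.
It also fails if it takes over 72 s, if anything falls off the work surface, if the arm or the gripper's body presses on something with over 40 N, if the wrist force passes 120 N, or if a joint passes its speed limit or range.

## Robot

A 7-joint arm with a two-finger parallel gripper is mounted at the origin on the work surface. World frame = base frame: x ahead of the robot, y to its left, z up, the work surface at z = 0. Lengths are in mm, angles in rad, forces in N, time in s.
With the tool pointing down it reaches from about 400 to 900 mm from the base axis. Payload 5.5 kg.
Tool frame: the origin (TCP) lies midway between the tips of the shut fingers; the grasp point (between the pads) lies 19 mm behind it (bot.grip_depth is the distance from the TCP to the grasp point, in mm); z points along the fingers, y is the direction in which the jaws open and shut (so a half turn about z gives the same grasp; the last joint's range is limited). The gripper opens to 92 mm and grips with 3 to 60 N. Pads are 19 mm wide; open, the fingers measure 130 mm over their backs; the gripper's body (75 mm by 190 mm) begins 47 mm behind the grasp point.
Start: joints at [0.263, 0.501, -0.427, 1.55, 0.221, 1.138, -0.21], TCP at [650, 0.037, 226.729] pointing down, gripper open.
Joint ranges: [-2.88, 2.88], [-0.31, 2.03], [-1.54, 1.56], [0.2, 2.42], [-1.41, 4.55], [0.19, 2.02], [-2.57, 2.57]. Speed limits (rad/s): [2.57, 2.57, 3.14, 3.14, 3.14, 3.14, 3.14].

## Interface

Orientations are given as a unit quaternion [w, x, y, z].
In Python, from bench import bot gives the robot as it stands. The module is installed in compiled form; this text tells all that it offers.
- The arm moves only by the shell command python3 -m crank 'ROWS' [FORCE]. ROWS is JSON, a list of rows, each a list of 3 entries, a list of its own where there are three numbers: the finger opening in m, from 0 to 0.0918, then the shift along the world's x, y, z in m, then the turn about the world's z in degrees. In form: [[grip, [dx, dy, dz], yaw], ...]. A call has 1 to 8 rows; each row shifts and turns the commanded pose from where the row before left it; what a row does not reach is not made up. A row lasts 1/12 s, in which the tool goes at most 41.7 mm and 7.16 degrees, less where a joint would pass 70% of its speed; a pose out of reach is approached as far as the arm can. A call is refused whole if a number of a shift passes 0.0417 or a number of a turn 7.16, either way. A call with a gripper value outside its range is refused whole. The fingers move at their own pace and stop on an object; FORCE is the grip in N (left out, the last holds). Time passes only in rows, so rows that do not move let the fingers close. It gives the time, the measured TCP pose, the force and the opening at its end, in the units of the state.
- bot.sense(): the state, without advancing time (a new reading comes with each control period).
- bot.capture(name): name is "scene" or "side" or "wrist"; returns a dict with "frame" (384x512x3 uint8, red, green, blue), "fx", "fy", "cx", "cy" (pixels), "R" (3x3) and "t" (3): a world point X has camera coordinates R X + t; the wrist camera has in their place "tool_from_camera" (4x4, takes a point from camera to tool coordinates, whose origin is the TCP and whose axes are the flange's). Camera axes: x right, y down, z forward; pixel columns grow to the right and rows downward; lengths in mm; the calibration is good to about 2 mm. A picture is of the moment at which its call begins: read the wrist's pose just before it. There is no depth.
- bot.job_done(): hands the job in, once; it reports no verdict.
The state is a dict: "t": time; "joints": joint angles; "dq": joint speeds; "effort": joint torques, N m; "ee_pos": TCP position; "orientation": TCP orientation; "force": force on the tool from outside, world axes, zero at the start; "moment": the same for the moment, N m; "width": opening from 0.0 (shut) to 1.0 (fully open).
Only numpy, scipy, OpenCV 4.12 (cv2) and the standard library are available. Lean on these libraries where they do the work, as an engineer would, in place of code of your own. Each camera call takes 0.05 s, during which the arm holds its last target. There are 200 camera calls.

## Working session

There is one attempt and no reset: what is moved stays moved. The work goes in short steps, Python scripts to look and compute and a shell command to move; the robot and the scene stay as the last step left them, time stands still between calls to the robot, and variables do not carry over. Pictures are saved under pics/ and viewed, about 8 in all and at most 12, crops included, and the job is handed in when it is done.

```bash
mkdir -p pics
cat > h.py <<'E'
import numpy as np, cv2
from bench import bot
def cap(n,f=None):
    c=bot.capture(n)
    if f: cv2.imwrite('pics/'+f,c['frame'][:,:,::-1])
    return c
def pose(c,s=None):
    if 'R' in c: return np.array(c['R']),np.array(c['t'])
    from scipy.spatial.transform import Rotation as Ro
    w,x,y,z=s['orientation']; Rt=Ro.from_quat([x,y,z,w]).as_matrix()
    T=np.array(c['tool_from_camera']); Rc=Rt@T[:3,:3]; p=Rt@T[:3,3]+np.array(s['ee_pos'])
    return Rc.T,-Rc.T@p
def ray(c,u,v,z,s=None):
    R,t=pose(c,s); d=R.T@np.array([(u-c['cx'])/c['fx'],(v-c['cy'])/c['fy'],1]); o=-R.T@t
    return o+d*(z-o[2])/d[2]
def proj(c,X,s=None):
    R,t=pose(c,s); p=R@np.array(X,float)+t
    return np.array([c['fx']*p[0]/p[2]+c['cx'],c['fy']*p[1]/p[2]+c['cy']])
E
python3 - <<'E'
from h import *
s=bot.sense(); print(s)
ims=[]
for n in ['scene','side','wrist']:
    c=cap(n,n+'0.png'); R,t=pose(c,s); print(n,c['fx'],(-R.T@t).round(),R.round(2).tolist()); ims.append(c['frame'])
big=np.zeros((600,800,3),np.uint8)
cv2.imwrite('pics/m0.png',cv2.resize(ims[0],(800,600),interpolation=2)[:,:,::-1])
cv2.imwrite('pics/m1.png',np.hstack([cv2.resize(i,(400,300),interpolation=cv2.INTER_AREA) for i in ims[1:]])[:,:,::-1])
E
```

```text
{'t': 0.0, 'joints': array([ 0.26315901,  0.50180309, -0.42675676,  1.55145172,  0.22081637,
        1.13831145, -0.21031343]), 'dq': array([ 3.79242815e-04, -7.65280252e-05,  4.45119383e-04, -5.57793254e-04,
        1.04716590e-03, -6.75180317e-04, -5.05344570e-05]), 'effort': array([-1.62834690e-04, -5.66597199e+01, -5.81602022e+00, -2.79113513e+01,
       -6.85700797e-02,  3.08415934e-02,  1.78752666e-04]), 'ee_pos': array([ 6.49298239e+02, -4.65829733e-02,  2.25702670e+02]), 'orientation': array([-6.85647841e-04,  7.07085450e-01,  7.07127462e-01, -6.70599851e-04]), 'force': array([ 0.39624976,  0.169532  , -0.61513868]), 'moment': array([-0.01815054, -0.0022617 ,  0.01966261]), 'width': 0.9995507165792958}
scene 388.22919614652477 [1137.  500.  652.] [[-0.64, 0.77, -0.01], [0.46, 0.36, -0.81], [-0.62, -0.52, -0.58]]
side 463.5594569430701 [ 157. -853.  683.] [[0.93, -0.37, 0.01], [-0.2, -0.54, -0.82], [0.31, 0.76, -0.57]]
wrist 311.1212391824169 [650.  75. 383.] [[1.0, -0.0, -0.0], [0.0, -0.96, 0.28], [-0.0, -0.28, -0.96]]
```

View pics/m0.png

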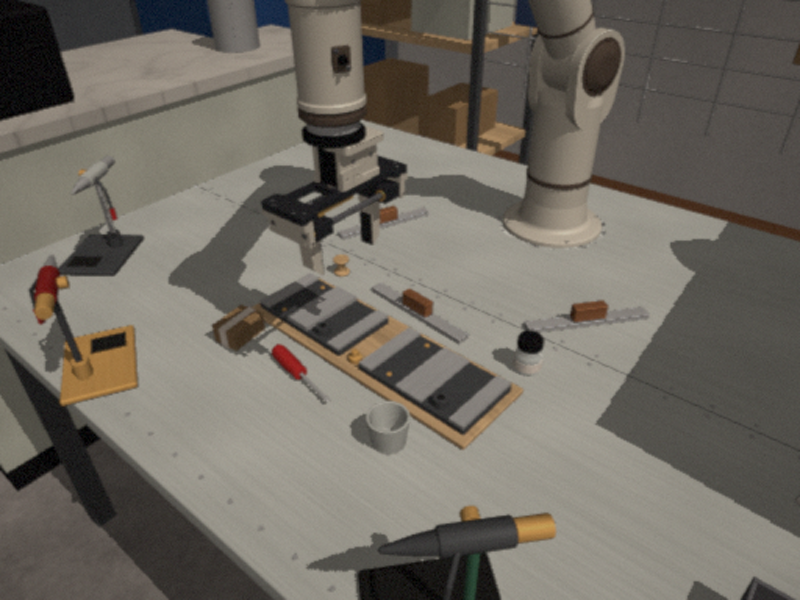

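View pics/m1.png

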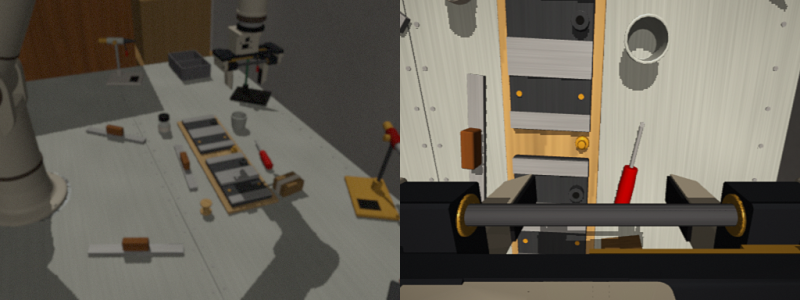

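The pictures show three straightedge look-alikes, with blocks at scene(800 px) (386,215), (418,302) and (588,312). The board lies diagonally, with its left base near (440,380) and right base near (320,310). I'll measure all three candidates and make one enlarged crop.

```bash
cat > m.py <<'E'
from h import *
s=bot.sense(); S=cap('scene'); D=cap('side')
def blobs(c):
    hsv=cv2.cvtColor(c['frame'],cv2.COLOR_RGB2HSV)
    m=cv2.inRange(hsv,(4,110,50),(14,230,190))
    n,l,st,ce=cv2.connectedComponentsWithStats(m)
    return [(ce[i].round(1).tolist(),int(st[i,4])) for i in range(1,n) if st[i,4]>25],m
for n,c in (('S',S),('D',D)):
    for ce,a in blobs(c)[0]: print(n,ce,a,ray(c,*ce,26).round())
a=cv2.resize(S['frame'][165:295,155:345],(800,547),interpolation=cv2.INTER_CUBIC)
cv2.imwrite('pics/c1.png',a[:,:,::-1])
b=cv2.resize(D['frame'][140:280,200:380],(771,600),interpolation=cv2.INTER_CUBIC)
cv2.imwrite('pics/c2.png',b[:,:,::-1])
E
python3 m.py
```

```text
S [324.4, 99.1] 60 [-219. -247.   26.]
S [448.5, 133.0] 729 [-219.  246.   26.]
S [247.9, 136.7] 87 [ 228. -282.   26.]
S [266.6, 193.2] 196 [451. -27.  26.]
S [28.2, 189.1] 28 [ 855. -568.   26.]
S [376.6, 198.7] 229 [288. 219.  26.]
D [93.9, 47.3] 7821 [ 264. 1260.   26.]
D [162.4, 71.0] 392 [479. 882.  26.]
D [146.3, 166.0] 160 [287. 217.  26.]
D [498.3, 169.9] 46 [1156. -131.   26.]
D [236.2, 204.7] 138 [451. -28.  26.]
D [173.1, 312.0] 384 [ 236. -288.   26.]
```

View pics/c1.png

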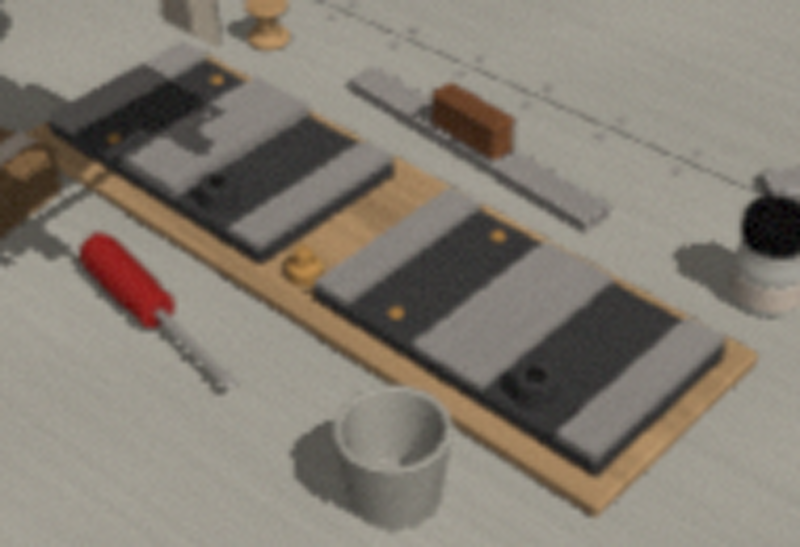

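View pics/c2.png

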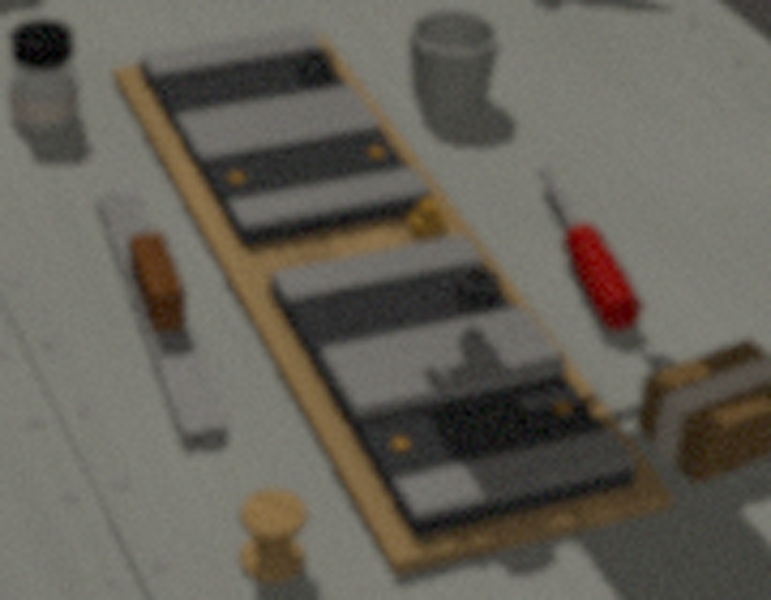

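Candidates and distance from the base:
- Scene (267,193): world (451,-27), r=452
- Scene (377,199): (288,219), r=362
- Scene (248,137): (230,-285), r=366

The first is the farthest and lies flat in front of the board, as the crop confirms: brown block at crop (472,120), bar from (357,77) to (597,217). Next come the poses from corner pixels.

```bash
cat > m2.py <<'E'
from h import *
S=cap('scene'); D=cap('side')
kS=190/800; kD=180/771
rs=lambda u,v,z: ray(S,155+u*kS-.4,165+v*kS-.4,z)[:2].round(1)
rd=lambda u,v,z: ray(D,200+u*kD-.4,140+v*kD-.4,z)[:2].round(1)
print('bar S',[rs(*p,10) for p in [(367,68),(348,86),(607,207),(586,222)]])
print('bar D',[rd(*p,10) for p in [(100,200),(132,192),(187,432),(224,430)]])
print('L S',[rs(*p,26) for p in [(440,188),(318,288),(723,347),(598,462)]])
print('L D',[rd(*p,26) for p in [(243,227),(430,195),(143,58),(325,35)]])
print('R S',[rs(*p,26) for p in [(182,45),(52,120),(393,163),(260,248)]])
print('R D',[rd(*p,26) for p in [(412,518),(633,468),(275,280),(475,237)]])
print('board S',[rs(*p,10) for p in [(757,352),(597,512)]])
print('board D',[rd(*p,10) for p in [(118,70),(400,572),(668,500)]])
E
python3 m2.py
```

```text
bar S [array([ 429.4, -136.9]), array([ 454.4, -132.7]), array([453.6,  81.6]), array([473.9,  79.8])]
bar D [array([453.5,  77.5]), array([474.1,  78.8]), array([ 428.1, -135.8]), array([ 446.3, -141.2])]
L S [array([519.3,   1.1]), array([635. ,   4.3]), array([532.4, 209.7]), array([643.9, 203.5])]
L D [array([514.1,   0.7]), array([628.7,  -8.2]), array([524.5, 199.3]), array([647.5, 185.1])]
R S [array([ 505.8, -241.7]), array([ 621.9, -243.6]), array([517.9, -38. ]), array([630.2, -46.3])]
R D [array([ 499.5, -248.5]), array([ 616.1, -255.9]), array([511.6, -52.3]), array([633.8, -55.3])]
board S [array([508.5, 219. ]), array([659.2, 214.3])]
board D [array([512.8, 216.1]), array([ 486.5, -264.6]), array([ 631.2, -267.8])]
```

```bash
python3 -m crank '[[0.09,[-0.03,0.025,0.015],0],[0.09,[-0.03,0.025,0.015],0],[0.09,[-0.03,0.025,0.015],0],[0.09,[0,0,0.015],0],[0.09,[0,0,0],0],[0.09,[0,0,0],0]]' 20
python3 - <<'E'
from h import *
import pickle
s=bot.sense(); c=cap('wrist','wL.png'); pickle.dump((s,c),open('wL.pkl','wb')); print(s['ee_pos'])
E
python3 -m crank '[[0.09,[0,-0.04,0],0],[0.09,[0,-0.04,0],0],[0.09,[0,-0.04,0],0],[0.09,[0,-0.04,0],0],[0.09,[0,-0.04,0],0],[0.09,[0,-0.04,0],0],[0.09,[0,0,0],0],[0.09,[0,0,0],0]]'
python3 - <<'E'
from h import *
import pickle
s=bot.sense(); c=cap('wrist','wR.png'); pickle.dump((s,c),open('wR.pkl','wb')); print(s['ee_pos'])
a=cv2.imread('pics/wL.png'); b=cv2.imread('pics/wR.png')
f=lambda i:cv2.resize(i[:300,80:480],(800,600),interpolation=2)
cv2.imwrite('pics/wL2.png',f(a)); cv2.imwrite('pics/wR2.png',f(b))
E
```

```text
t: 0.85
ee_pos: [561.0, 74.8, 287.6]
orientation: [0.001, 0.707, 0.707, 0.001]
force: [-0.2, -0.7, 0.7]
width: 0.979
[560.98576248  74.78127011 287.63314397]
t: 1.57
ee_pos: [559.1, -170.5, 284.4]
orientation: [-0.001, 0.71, 0.704, -0.001]
force: [-1.0, 0.5, -0.2]
width: 0.981
[ 559.05193181 -170.52091518  284.40373133]
```

View pics/wL2.png

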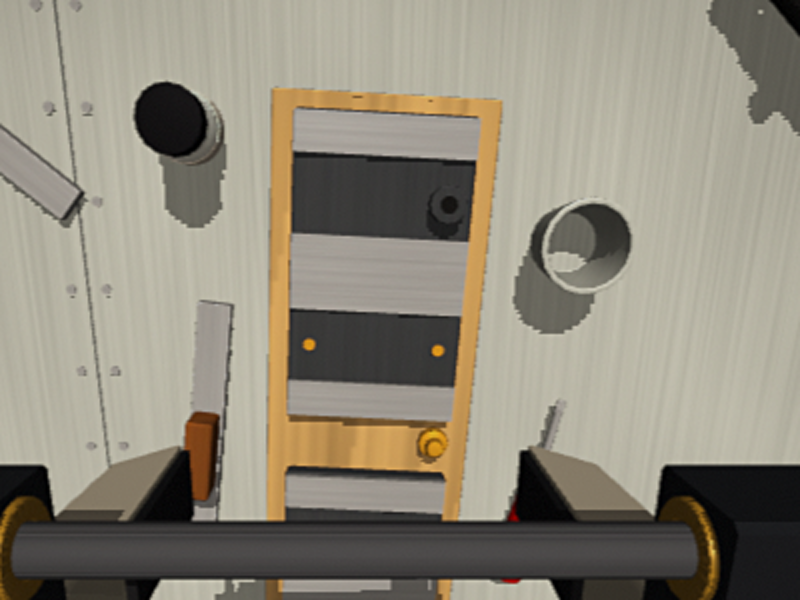

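View pics/wR2.png

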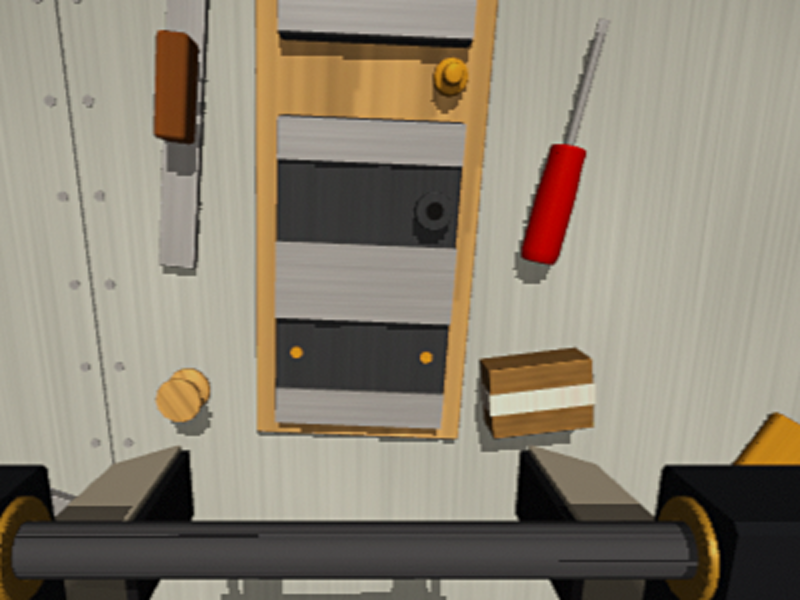

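```bash
cat > m3.py <<'E'
from h import *
import pickle
def go(f,pts,z,label):
    s,c=pickle.load(open(f,'rb')); P=np.array([ray(c,80+u/2-.25,v/2-.25,z,s)[:2] for u,v in pts]); print(label,P.round(1).tolist(),'mean',P.mean(0).round(1)); return P
for nm,f,p in (('L','wL.pkl',[(294,108),(480,117),(288,415),(453,422)]),('R','wR.pkl',[(279,116),(466,124),(276,424),(441,430)])):
    P=go(f,p,26,nm); y=(P[:2].mean(0)-P[2:].mean(0)); print(' len',np.linalg.norm(y).round(1),'wid',np.linalg.norm(P[1]-P[0]).round(1),np.linalg.norm(P[3]-P[2]).round(1),'yaw',np.degrees(np.arctan2(-y[0],y[1])).round(2))
    ex=np.array([y[1],-y[0]])/np.linalg.norm(y); print(' bay',(P.mean(0)-15*ex).round(1))
go('wL.pkl',[(197,302),(233,303)],10,'bar+y end')
go('wR.pkl',[(161,266),(194,268)],10,'bar-y end')
s,c=pickle.load(open('wR.pkl','rb'))
m=cv2.inRange(cv2.cvtColor(c['frame'],cv2.COLOR_RGB2HSV),(4,120,95),(14,235,220)); m[:,:150]=0; m[:,185:]=0; m[80:]=0
ct=max(cv2.findContours(m,0,2)[0],key=cv2.contourArea); print(cv2.minAreaRect(ct)); r=cv2.minAreaRect(ct)
print('block',ray(c,*r[0],30,s).round(1))
go('wR.pkl',[(158,31),(185,31),(159,136),(184,142)],38,'blocktop')
s,c=pickle.load(open('wR.pkl','rb'))
print('spool',ray(c,80+91,198,33,s).round(),'quat',s['orientation'])
E
python3 m3.py; python3 -c "
from bench import bot; print(bot.sense()['ee_pos'],bot.sense()['orientation'])"
```

```text
L [[524.6, 205.7], [640.7, 200.6], [514.9, 3.8], [632.7, -1.6]] mean [578.2 102.1]
 len 202.2 wid 116.2 117.9 yaw -2.5
 bay [563.2 102.8]
R [[513.1, -44.0], [629.1, -49.7], [502.4, -246.5], [619.6, -252.0]] mean [ 566.  -148.1]
 len 202.7 wid 116.2 117.3 yaw -2.88
 bay [ 551.1 -147.3]
bar+y end [[451.9, 82.1], [477.0, 81.4]] mean [464.4  81.8]
bar-y end [[426.2, -136.6], [448.8, -138.2]] mean [ 437.5 -137.4]
((164.54234313964844, 41.44169616699219), (14.948046684265137, 52.71784591674805), 2.2906100749969482)
block [448.  -25.6  30. ]
blocktop [[446.0, 1.0], [461.7, 0.8], [441.1, -56.1], [456.0, -59.6]] mean [451.2 -28.5]
spool [ 440. -223.   33.] quat [-0.00104267  0.71021999  0.70397812 -0.00113217]
[ 559.60514342 -167.40330221  284.7629988 ] [-1.26266485e-03  7.08710219e-01  7.05498401e-01 -4.87129772e-04]
```

```bash
python3 -m crank '[[0.09,[-0.0156,0.0196,-0.0245],-2],[0.09,[-0.0156,0.0196,-0.0245],-2],[0.09,[-0.0156,0.0196,-0.0245],-2],[0.09,[-0.0156,0.0196,-0.0245],0],[0.09,[-0.0156,0.0196,-0.0245],0],[0.09,[-0.0156,0.0196,-0.0245],0],[0.09,[-0.0156,0.0196,-0.0245],0],[0.09,[0,0,0],0]]'
python3 -m crank '[[0.09,[0,0,0],0],[0.09,[0,0,-0.025],0],[0.06,[0,0,-0.025],0],[0.06,[0,0,-0.02],0],[0.06,[0,0,-0.01],0],[0.06,[0,0,0],0],[0.06,[0,0,0],0]]'
python3 - <<'E'
from h import *
for i in range(4):
    s=bot.sense(); print(s['ee_pos'].round(1),s['orientation'].round(4),s['force'].round(1),s['width']); bot.capture('side')
S=cap('scene'); cv2.imwrite('pics/g1.png',cv2.resize(S['frame'][130:250,180:340],(800,600),interpolation=2)[:,:,::-1])
E
```

```text
t: 2.28
ee_pos: [443.7, -22.6, 110.5]
orientation: [-0.005, 0.741, 0.672, -0.003]
force: [-0.4, 0.3, 0.1]
width: 0.977
t: 2.87
ee_pos: [451.9, -28.0, 35.4]
orientation: [-0.0, 0.743, 0.669, 0.0]
force: [-0.3, -0.9, 0.1]
width: 0.678
[451.9 -28.   35.4] [-0.000e+00  7.431e-01  6.692e-01  2.000e-04] [-0.3 -0.9  0.1] 0.6784239693776374
[452.4 -28.   35.9] [5.000e-04 7.431e-01 6.691e-01 6.000e-04] [1.3 0.5 0.3] 0.6678398589699648
[452.6 -28.1  36.2] [0.0008 0.7432 0.6691 0.0008] [-0.1 -0.2 -0.7] 0.6628283285013662
[452.6 -28.2  36.3] [0.001  0.7432 0.6691 0.0009] [-0.5  0.4 -0.6] 0.655650849145766
```

View pics/g1.png

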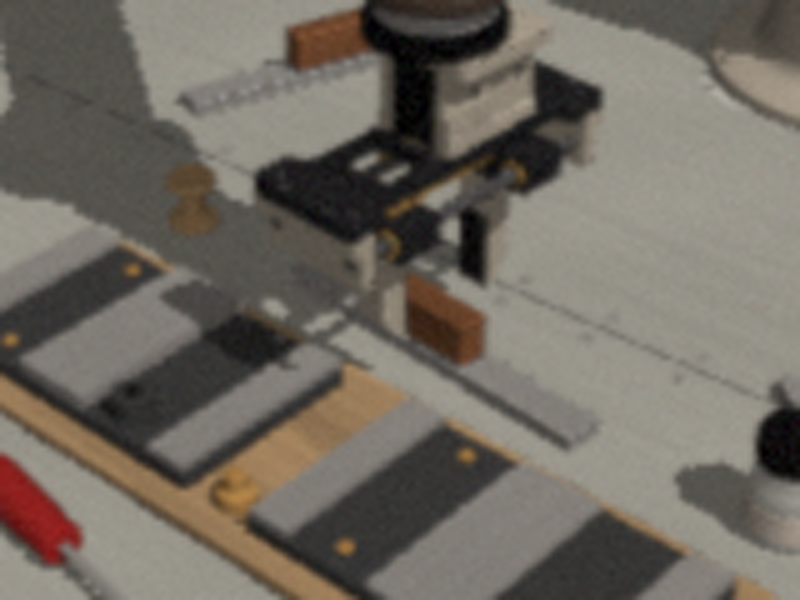

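Straddling the block (crop (440,320)) with the yaw matching. Lowering to about 4 mm above the bar top, then gripping.

```bash
python3 -m crank '[[0.05,[0,0,-0.008],0],[0.05,[0,0,-0.008],0],[0.05,[0,0,-0.005],0],[0.05,[0,0,0],0],[0,[0,0,0],0],[0,[0,0,0],0],[0,[0,0,0],0],[0,[0,0,0],0]]' 25
python3 -m crank '[[0,[0,0,0],0],[0,[0,0,0],0],[0,[0,0,0],0],[0,[0,0,0],0]]' 25
```

```text
t: 3.78
ee_pos: [451.4, -28.0, 14.2]
orientation: [0.0, 0.743, 0.669, 0.0]
force: [-0.6, 0.1, -0.1]
width: 0.304
t: 4.12
ee_pos: [450.2, -28.0, 14.1]
orientation: [-0.0, 0.743, 0.669, -0.001]
force: [-3.5, 0.5, 5.6]
width: 0.213
```

```bash
python3 -m crank '[[0,[0,0,0.01],0],[0,[0,0,0.025],0],[0,[0,0,0.035],0],[0,[0.0225,0.026,0],1.6],[0,[0.0225,0.026,0],1.6],[0,[0.0225,0.026,0],0],[0,[0.0225,0.026,0],0],[0,[0.0225,0.026,0],0]]' 25
python3 -m crank '[[0,[0,0,0],0],[0,[0,0,0],0],[0,[0,0,0],0],[0,[0,0,-0.015],0]]'
python3 - <<'E'
from h import *
for i in range(4):
    s=bot.sense(); print(s['ee_pos'].round(1),s['orientation'].round(4),s['force'].round(1),s['width']); bot.capture('side')
S=cap('scene'); D=cap('side'); cv2.imwrite('pics/g2.png',np.hstack([cv2.resize(S['frame'][150:300,200:350],(400,400),interpolation=2),cv2.resize(D['frame'][90:240,190:340],(400,400),interpolation=2)])[:,:,::-1])
E
```

```text
t: 4.78
ee_pos: [564.7, 102.8, 84.5]
orientation: [0.0, 0.724, 0.689, 0.0]
force: [0.1, -0.6, -4.5]
width: 0.218
t: 5.12
ee_pos: [565.0, 101.0, 71.0]
orientation: [0.001, 0.725, 0.689, 0.001]
force: [0.0, -0.5, -4.7]
width: 0.216
[565. 101.  71.] [0.0014 0.7245 0.6893 0.0012] [ 0.  -0.5 -4.7] 0.21595658687604466
[562.3 100.   67. ] [-2.000e-04  7.247e-01  6.891e-01 -1.100e-03] [-1.1 -0.  -7.7] 0.22127531193532482
[561.2  99.6  67.3] [-0.0009  0.7247  0.689  -0.0022] [-1.2 -1.9 -4.2] 0.21826378488625273
[561.7  99.9  68. ] [-7.000e-04  7.247e-01  6.890e-01 -1.800e-03] [-0.4  0.2 -5. ] 0.21350628673792973
```

View pics/g2.png

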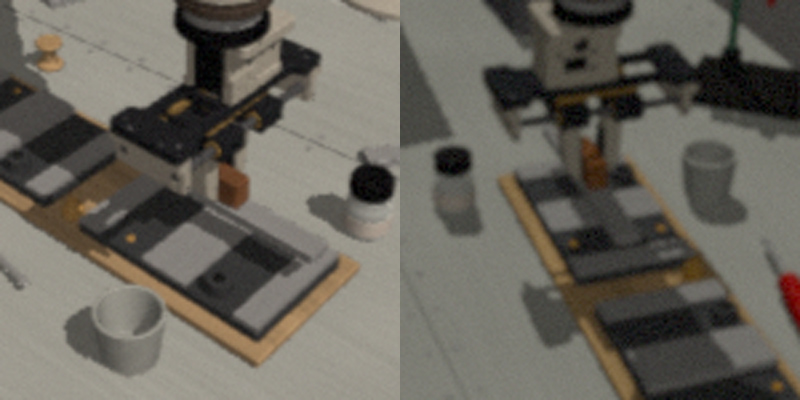

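```bash
python3 -m crank '[[0,[0.0015,0.0025,-0.007],0],[0,[0,0,-0.007],0],[0,[0,0,-0.005],0],[0,[0,0,-0.001],0],[0,[0,0,0],0],[0,[0,0,0],0]]'
python3 -m crank '[[0,[0,0,-0.001],0],[0,[0,0,-0.001],0],[0,[0,0,0],0]]'
python3 -m crank '[[0,[0,0,-0.001],0],[0,[0,0,-0.001],0],[0,[0,0,0],0]]'
```

```text
t: 5.92
ee_pos: [565.0, 104.5, 48.8]
orientation: [-0.0, 0.724, 0.69, -0.0]
force: [0.9, -0.4, -3.9]
width: 0.216
t: 6.17
ee_pos: [565.2, 104.4, 47.0]
orientation: [0.0, 0.724, 0.69, 0.0]
force: [-0.3, -0.1, -4.3]
width: 0.215
t: 6.42
ee_pos: [565.0, 104.4, 44.9]
orientation: [-0.0, 0.724, 0.69, -0.0]
force: [0.7, 0.5, -3.6]
width: 0.22
```

```bash
python3 -m crank '[[0,[-0.0015,-0.0015,-0.001],0],[0,[0,0,0],0],[0,[0,0,0],0]]'
python3 -m crank '[[0,[0,0,-0.001],0],[0,[0,0,0],0],[0,[0,0,0],0]]'
python3 -m crank '[[0,[0,0,-0.001],0],[0,[0,0,0],0],[0,[0,0,0],0]]'
```

```text
t: 6.67
ee_pos: [563.4, 102.7, 43.9]
orientation: [-0.0, 0.724, 0.69, -0.0]
force: [0.1, 0.4, -3.9]
width: 0.217
t: 6.92
ee_pos: [563.6, 103.0, 43.0]
orientation: [-0.0, 0.724, 0.69, -0.0]
force: [0.7, 0.3, -4.4]
width: 0.216
t: 7.17
ee_pos: [563.6, 103.0, 42.0]
orientation: [-0.0, 0.724, 0.69, -0.0]
force: [-0.4, -0.2, -4.9]
width: 0.213
```

```bash
python3 -m crank '[[0,[0,0,-0.001],0],[0,[0,0,0],0],[0,[0,0,0],0]]'
python3 -m crank '[[0,[0,0,-0.001],0],[0,[0,0,0],0],[0,[0,0,0],0]]'
```

```text
t: 7.42
ee_pos: [563.6, 102.9, 41.0]
orientation: [-0.0, 0.724, 0.69, -0.0]
force: [-0.2, -0.2, -4.6]
width: 0.216
t: 7.67
ee_pos: [563.6, 102.9, 40.0]
orientation: [-0.0, 0.724, 0.69, -0.0]
force: [0.6, 0.6, -3.4]
width: 0.219
```

```bash
python3 -m crank '[[0,[0,0,-0.001],0],[0,[0,0,0],0],[0,[0,0,0],0]]'
```

```text
t: 7.92
ee_pos: [563.7, 103.0, 39.0]
orientation: [-0.0, 0.724, 0.69, 0.0]
force: [-0.5, -0.5, -4.8]
width: 0.216
```

```bash
python3 -m crank '[[0,[0,0,-0.0008],0],[0,[0,0,0],0],[0,[0,0,0],0]]'
python3 -m crank '[[0,[0,0,-0.0008],0],[0,[0,0,0],0],[0,[0,0,0],0]]'
```

```text
t: 8.17
ee_pos: [563.7, 103.0, 38.9]
orientation: [0.0, 0.724, 0.69, 0.0]
force: [-2.2, -1.1, 4.9]
width: 0.218
t: 8.42
ee_pos: [563.8, 103.0, 38.9]
orientation: [0.0, 0.724, 0.69, -0.0]
force: [-5.4, -1.0, 11.6]
width: 0.215
```

```bash
python3 -m crank '[[0,[0,0,-0.0005],0],[0,[0,0,0],0],[0,[0,0,0],0]]'
```

```text
t: 8.67
ee_pos: [563.8, 102.9, 38.9]
orientation: [0.0, 0.724, 0.69, -0.0]
force: [-6.6, -1.4, 15.9]
width: 0.214
```

```bash
python3 -m crank '[[0,[0,0,0.0015],0],[0,[0,0,0],0],[0.05,[0,0,0],0],[0.05,[0,0,0],0],[0.05,[0,0,0],0],[0.05,[0,0,0],0],[0.05,[0,0,0],0]]'
python3 -m crank '[[0.05,[0,0,0.01],0],[0.05,[0,0,0.02],0],[0.05,[0,0,0.03],0],[0.05,[0,0,0.01],0],[0,[0,0,0],0],[0,[0,0,0],0],[0,[0,0,0],0],[0,[0,0,0],0]]'
cat > m4.py <<'E'
from h import *
import sys
s=bot.sense(); print(s['ee_pos'].round(1),s['orientation'].round(4),s['force'].round(1),s['width'])
S=cap('scene'); D=cap('side'); cv2.imwrite('pics/'+sys.argv[1],np.hstack([cv2.resize(S['frame'][180:300,230:350],(400,400),interpolation=2),cv2.resize(D['frame'][110:230,200:320],(400,400),interpolation=2)])[:,:,::-1])
E
python3 m4.py g3.png
```

```text
t: 9.25
ee_pos: [563.8, 103.0, 38.3]
orientation: [-0.0, 0.724, 0.69, 0.0]
force: [0.2, -0.8, 0.4]
width: 0.52
t: 9.92
ee_pos: [562.6, 102.6, 107.2]
orientation: [-0.001, 0.724, 0.69, -0.001]
force: [-0.6, -0.4, -0.5]
width: 0.305
[562.6 102.6 107.2] [-6.000e-04  7.242e-01  6.896e-01 -1.000e-03] [-0.6 -0.4 -0.5] 0.30474017026641487
```

View pics/g3.png

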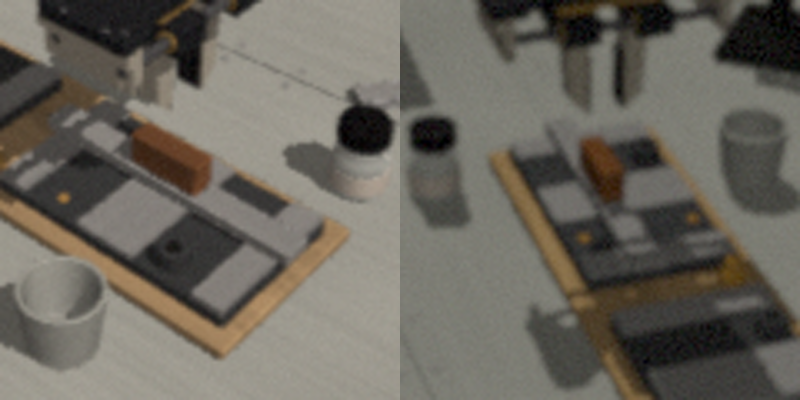

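The straightedge lies lengthwise on the left base, with its block at scene crop (170,158) and its ends over both end lands. Now moving over the left end with the fingers shut.

```bash
python3 -m crank '[[0,[0.0015,0.03,0],0],[0,[0.0015,0.03,0],0],[0,[0.0014,0.03,0],0],[0,[0,0,0],0],[0,[0,0,-0.025],0],[0,[0,0,-0.025],0],[0,[0,0,-0.01],0],[0,[0,0,0],0]]'
python3 -m crank '[[0,[0,0,0],0],[0,[0,0,0],0],[0,[0,0,0],0],[0,[0,0,-0.003],0],[0,[0,0,-0.002],0],[0,[0,0,0],0],[0,[0,0,0],0]]'
```

```text
t: 10.68
ee_pos: [565.2, 191.7, 45.0]
orientation: [-0.001, 0.724, 0.69, -0.003]
force: [-0.8, -0.0, -0.2]
width: 0.007
t: 11.27
ee_pos: [568.0, 192.8, 43.5]
orientation: [0.0, 0.724, 0.69, -0.0]
force: [-0.3, 0.7, -0.3]
width: 0.002
```

```bash
python3 -m crank '[[0,[0,0,-0.002],0],[0,[0,0,-0.002],0],[0,[0,0,-0.001],0],[0,[0,0,0],0],[0,[0,0,0],0]]'
python3 -m crank '[[0,[0,0,-0.001],0],[0,[0,0,0],0],[0,[0,0,0],0]]'
```

```text
t: 11.68
ee_pos: [567.9, 192.9, 38.2]
orientation: [-0.0, 0.724, 0.69, -0.0]
force: [0.3, 0.2, -1.0]
width: 0.008
t: 11.93
ee_pos: [568.1, 192.9, 37.4]
orientation: [-0.0, 0.724, 0.69, 0.0]
force: [0.3, 0.4, 1.3]
width: -0.0
```

```bash
python3 -m crank '[[0,[0,0,-0.001],0],[0,[0,0,0],0],[0,[0,0,0],0]]'
```

```text
t: 12.18
ee_pos: [568.0, 192.9, 36.4]
orientation: [-0.0, 0.724, 0.69, -0.0]
force: [-0.5, 0.5, -0.3]
width: 0.006
```

```bash
python3 -m crank '[[0,[0,0,-0.0007],0],[0,[0,0,0],0],[0,[0,0,0],0]]'
```

```text
t: 12.43
ee_pos: [568.0, 192.9, 35.7]
orientation: [-0.0, 0.724, 0.69, -0.0]
force: [0.4, -0.4, -0.1]
width: 0.004
```

```bash
python3 -m crank '[[0,[0,0,-0.0007],0],[0,[0,0,0],0],[0,[0,0,0],0]]'
```

```text
t: 12.68
ee_pos: [568.2, 192.9, 35.2]
orientation: [0.0, 0.724, 0.69, 0.0]
force: [-0.2, -0.7, 1.6]
width: 0.005
```

```bash
python3 -m crank '[[0,[0,0,-0.0005],0],[0,[0,0,0],0],[0,[0,0,0],0]]'
```

```text
t: 12.93
ee_pos: [568.2, 193.0, 35.2]
orientation: [0.0, 0.724, 0.69, 0.0]
force: [-1.3, -1.3, 5.6]
width: 0.002
```

Contact was firm at z=35.2, equal to the released bar top height, with no dip at 5.6 N. I'll hold for over half a second, lift off, then go to the right end.

```bash
python3 -m crank '[[0,[0,0,0],0],[0,[0,0,0],0],[0,[0,0,0],0],[0,[0,0,0],0],[0,[0,0,0],0],[0,[0,0,0],0],[0,[0,0,0],0]]'
python3 -m crank '[[0,[0,0,0.005],0],[0,[0,0,0.025],0],[0,[0,0,0.035],0],[0,[-0.0015,-0.036,0],0],[0,[-0.0015,-0.036,0],0],[0,[-0.0015,-0.036,0],0],[0,[-0.0025,-0.036,0],0],[0,[-0.0018,-0.036,0],0]]'
python3 -m crank '[[0,[0,0,0],0],[0,[0,0,0],0],[0,[0,0,0],0],[0,[0,0,-0.025],0],[0,[0,0,-0.025],0],[0,[0,0,-0.007],0],[0,[0,0,0],0],[0,[0,0,0],0]]'
python3 -m crank '[[0,[0,0,0],0],[0,[0,0,0],0],[0,[0,0,0],0]]'
```

```text
t: 13.52
ee_pos: [568.2, 193.0, 35.1]
orientation: [0.0, 0.724, 0.69, 0.0]
force: [-1.1, -0.6, 5.6]
width: 0.006
t: 14.18
ee_pos: [558.9, 11.3, 99.9]
orientation: [0.0, 0.724, 0.69, 0.0]
force: [1.0, -0.1, 0.5]
width: 0.007
t: 14.85
ee_pos: [559.2, 14.6, 42.7]
orientation: [-0.001, 0.723, 0.69, 0.0]
force: [0.7, 0.0, -0.0]
width: -0.001
t: 15.1
ee_pos: [560.2, 13.2, 43.7]
orientation: [0.001, 0.724, 0.69, 0.001]
force: [0.2, -0.6, -0.3]
width: 0.008
```

```bash
python3 -m crank '[[0,[0,0,-0.002],0],[0,[0,0,-0.002],0],[0,[0,0,-0.001],0],[0,[0,0,0],0],[0,[0,0,0],0]]'
python3 -m crank '[[0,[0,0,-0.001],0],[0,[0,0,0],0],[0,[0,0,0],0]]'
```

```text
t: 15.52
ee_pos: [559.1, 12.9, 37.4]
orientation: [-0.0, 0.724, 0.69, -0.0]
force: [-0.3, -0.2, -0.1]
width: 0.004
t: 15.77
ee_pos: [559.2, 12.9, 36.5]
orientation: [-0.0, 0.724, 0.69, -0.0]
force: [-0.8, -0.4, -0.4]
width: 0.004
```

```bash
python3 -m crank '[[0,[0,0,-0.001],0],[0,[0,0,0],0],[0,[0,0,0],0]]'
```

```text
t: 16.02
ee_pos: [559.2, 13.0, 35.5]
orientation: [-0.0, 0.724, 0.69, -0.0]
force: [-0.2, 0.5, -0.3]
width: 0.002
```

```bash
python3 -m crank '[[0,[0,0,-0.0007],0],[0,[0,0,0],0],[0,[0,0,0],0]]'
```

```text
t: 16.27
ee_pos: [559.3, 13.0, 35.1]
orientation: [0.0, 0.724, 0.69, 0.0]
force: [-1.7, -0.3, 3.6]
width: 0.006
```

```bash
python3 -m crank '[[0,[0,0,-0.0002],0],[0,[0,0,0],0],[0,[0,0,0],0],[0,[0,0,0],0],[0,[0,0,0],0],[0,[0,0,0],0],[0,[0,0,0],0],[0,[0,0,0],0]]'
```

```text
t: 16.93
ee_pos: [559.4, 13.0, 35.1]
orientation: [0.0, 0.724, 0.69, 0.0]
force: [-1.9, 0.2, 5.2]
width: 0.007
```

The right end is firm at z=35.1 under 5.2 N, the same height as the left end, so it doesn't rock and this is the flat base. Lifting off and taking a final look.

```bash
python3 -m crank '[[0,[0,0,0.003],0],[0,[0,0,0.02],0],[0,[0,0,0.035],0],[0,[0,0,0.035],0],[0,[0,-0.035,0.02],0],[0,[0,-0.035,0],0],[0,[0,0,0],0],[0,[0,0,0],0]]'
python3 -m crank '[[0,[0,0,0],0],[0,[0,0,0],0],[0,[0,0,0],0]]'
python3 m4.py g4.png
```

```text
t: 17.6
ee_pos: [559.2, -60.6, 147.9]
orientation: [0.001, 0.726, 0.688, -0.0]
force: [0.2, 1.4, 0.5]
width: 0.004
t: 17.85
ee_pos: [559.0, -55.5, 147.2]
orientation: [-0.001, 0.723, 0.69, -0.0]
force: [-0.1, 0.6, -0.4]
width: 0.005
[559.  -55.5 147.2] [-6.000e-04  7.234e-01  6.904e-01 -0.000e+00] [-0.1  0.6 -0.4] 0.0048699800239739655
```

View pics/g4.png

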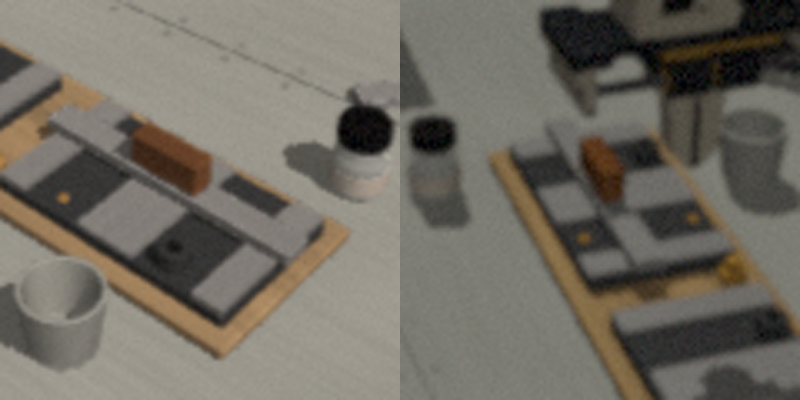

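The straightedge hasn't moved (block still at scene crop (170,158)), it spans all three lands, and nothing else was disturbed. Handing in.

```bash
python3 -c "
from bench import bot; print(bot.job_done())"
```

```text
the job is handed in; nothing more can be done
None
```

The left-hand base is the flat one, and the straightedge is lying on it. I took the straightedge farthest from the robot (452 mm; the two look-alikes were at 362 and 366 mm) and laid it lengthwise across that base.

- **Presses:** I pressed the left end, then the right, each for over half a second. The left end held firm at z = 35.2 mm under 5.6 N and the right at z = 35.1 mm under 5.2 N. Neither dipped. The bar's underside sits at about 25 mm, which also fits the flat base: the bowed one would hold it at least 27.5 mm up.
- **Last checks:** The final picture shows the bar in place, unmoved by the presses, with the gripper clear of it. The job was handed in at about 18 s.
- **Disagreements:** The two fixed cameras put the bases about 10 mm apart in y when I assumed a height of 26 mm. I went by the wrist camera, which measured them about 4 mm shorter than their given length. I did not test the right-hand base, as the left one did not rock.

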